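# Tip inspected rollers into the empty cell

## Task

Two bearing rollers have been looked at under the microscope and lie in one of the two scoops. Pick that scoop up by its handle and tip both rollers gently, from close above, into the one empty cell of the divided tray, without handling the rollers with the fingers. Then set the scoop back down upright on the bench and let go.

Things in the scene. Friction and masses are not known exactly. Their poses are not given: they have to be found in the camera images.
- scoop: Aluminium trough holding the rollers (an identical one is empty), 105x36 mm, about 120 g. Origin: underside. Open spout at its -x end, at first within 20 deg of world -y: lip at x -60, z 16 mm. Floor falls 10 deg back to the rear wall (x +10); inside 28 wide, walls 36 high. Upright grey handle behind: 12 thick (y), x 12 to 42, top z 80; grip across y at x 27, z 62 mm.
- roller1: Plain dark steel bearing roller, 14 mm diameter, 20 mm long, 24 g; origin at its centre, axis its y. Lies across the scoop's trough against the rear wall. Stays put while the scoop is level; starts rolling out over the lip when the spout is tipped down more than 10 degrees; 25 to 40 degrees empties the scoop.
- roller2: The second steel roller, the same as roller1; it lies in the scoop against roller1, nearer the spout.
- liner: Grey 56 mm square, 1 mm thick liner, fixed on the floor of the tray's one empty cell; origin: centre of underside, 4 mm above the bench; x, y along the tray's walls. Tray fixed, 132x196 mm, 2x3 cells 60x60 mm inside, pitch 64, walls 4 thick; rim 34, dividers 29.5 mm above the bench. Any cell can be the empty one; each other holds one small part, none above the rim.

How it is judged:
By the outcome, as a careful person would: the job done as asked, in the order asked, and still so for the second after the job is handed in, with the robot touching nothing.
It also fails if it takes over 51 s, if anything falls off the work surface, if the arm or the gripper's body presses on something with over 40 N, if the wrist force passes 120 N, or if a joint passes its speed limit or range.

## Robot

A 6-joint arm with a two-finger parallel gripper is mounted at the origin on the work surface. World frame = base frame: x ahead of the robot, y to its left, z up, the work surface at z = 0. Lengths are in mm, angles in rad, forces in N, time in s.
With the tool pointing down it reaches from about 300 to 775 mm from the base axis. Payload 14.6 kg.
Tool frame: the origin (TCP) lies at the very end of the fingers, on their centre line; the grasp point (between the pads) lies 19 mm behind it; z points along the fingers, y is the line along which they close (so a half turn about z gives the same grasp; the last joint's range is limited). The gripper opens to 94 mm and grips with 3 to 60 N. Pads are 16 mm wide; open, the fingers measure 119 mm over their backs; the gripper's body (75 mm by 177 mm) begins 78 mm behind the grasp point.
Start: joints at [-1.205, 0.3, 1.521, -0, 1.321, -0.067], TCP at [230.67, -499.28, 205.446] pointing down, gripper open.
Joint ranges: [-3.03, 3.03], [-0.79, 2.21], [0.23, 2.52], [-1.04, 4.18], [0, 3.07], [-2.55, 2.55]. Speed limits (rad/s): [2.22, 2.22, 2.57, 3.14, 3.14, 3.14].

## Interface

Orientations are given as [roll, pitch, yaw] about the fixed x, y, z axes, in that order (R = Rz(yaw) Ry(pitch) Rx(roll)).
In Python, from cell import manip, camera, get_calibration gives the robot as it stands. The module is installed in compiled form; this text tells all that it offers.
- The arm moves only by the tool jog_arm, never from a script. Its argument "plan" is one flat list of numbers, 6 for each row, row after row: the shift along the world's x, y, z in m, then the turn, a rotation vector about the world's x, y, z in degrees. A call has 1 to 20 rows; each row is the pose to reach, as a shift and turn from the pose commanded when the call began; what a row does not reach only later rows make up. A row lasts 1/10 s, in which the tool goes at most 50 mm and 8.59 degrees, less where a joint would pass 70% of its speed; a pose out of reach is approached as far as the arm can. A call with a gripper value outside its range is refused whole. "claw" is the finger opening in m, from 0 to 0.094, set as the call begins (left out, the last holds). The fingers move at their own pace and stop on an object; "force" is the grip in N (left out, the last holds). Time passes only in rows, so rows that repeat a pose let the fingers close. It gives the time, the measured TCP pose, the force, the opening and the grip force at its end, in the units of the state.
- manip.read_state(): the state, without advancing time (a new reading comes with each control period).
- camera(name): name is "scene" or "top" or "wrist"; returns (picture, depth): 400x640x3 uint8, red, green, blue; 400x640 float32, mm along the optical axis (not along the pixel's ray), 0 where there is no reading.
- get_calibration(name): a dict with "fx", "fy", "cx", "cy" (pixels), "origin" and "attitude" of the camera in the world. Camera axes: x right, y down, z forward; pixel columns grow to the right and rows downward; lengths in mm; the calibration is good to about 2 mm. A picture is of the moment at which its call begins: read the wrist's pose just before it. get_calibration takes no time and is no camera call; for the wrist camera it gives the pose at the moment of the call.
- manip.sign_off(): hands the job in; it is judged then, once.
The state is a dict: "clock": time; "joints": joint angles; "qd": joint speeds; "effort": joint torques, N m; "eef_pos": TCP position; "eef_rot": TCP orientation; "wrist_force": force on the tool from outside, world axes, zero at the start; "moment": the same for the moment, N m; "finger_gap": finger opening in mm; "finger_force": force on a finger pad.
Only numpy, scipy, OpenCV 4.12 (cv2) and the standard library are available. Lean on these libraries where they do the work, as an engineer would, in place of code of your own. Each camera call takes 0.05 s, during which the arm holds its last target. There are 200 camera calls.

## Working session

There is one attempt and no reset: what is moved stays moved. The work goes in short steps, Python scripts to look and compute and a tool call to move; the robot and the scene stay as the last step left them, time stands still between calls to the robot, and variables do not carry over. Pictures are saved under pics/ and viewed, at most 10 in all, crops included, and the job is handed in when it is done.

Besides the shell and the picture viewer there is one more tool, called after "Call:" as a command line: name --argument value ..., lists and objects as JSON in quotes. jog_arm: Moves the arm, as the interface text tells. Its arguments: {"type":"object","properties":{"plan":{"type":"array"},"claw":{"type":"number"},"force":{"type":"number"}},"required":["plan"]}

```bash
mkdir -p pics; python3 - <<'E'
from cell import manip,camera,get_calibration
import cv2,numpy as np
for n in ("scene","top"):
    p,d=camera(n); cv2.imwrite(f"pics/{n}0.png",p[:,:,::-1]); np.savez(f"{n}0.npz",p=p,d=d)
    print(n,get_calibration(n))
s=manip.read_state(); print(s['clock'],s['eef_pos'],s['eef_rot'],s['wrist_force'])
E
```

```text
scene {'fx': 369.4023010074446, 'fy': 369.4023010074446, 'cx': 322.9786661066298, 'cy': 199.8428766962235, 'origin': array([1161.09410329, -193.84497919,  505.38926092]), 'attitude': array([-2.15989364,  0.01049808,  1.19154192])}
top {'fx': 446.2997534829518, 'fy': 446.2997534829518, 'cx': 319.7857993684605, 'cy': 205.77612084390222, 'origin': array([380.40973066,  17.70163482, 833.93326519]), 'attitude': array([-2.96169237,  0.00768983, -1.54253314])}
0.1 [ 230.57982757 -499.09250886  204.97067282] [-3.14061653e+00 -4.39286689e-05  4.32801291e-01] [ 0.07119108 -0.48112475 -0.01861691]
```

View pics/top0.png

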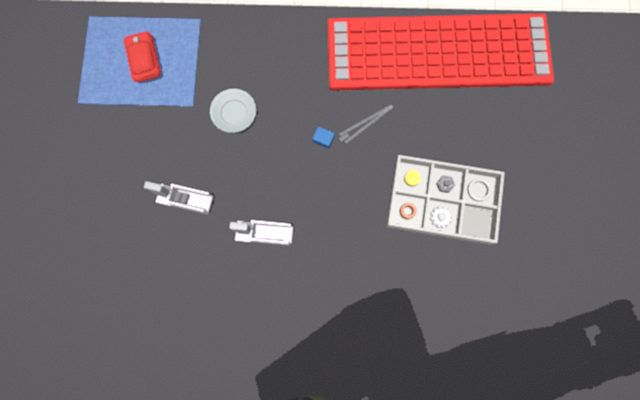

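View pics/scene0.png

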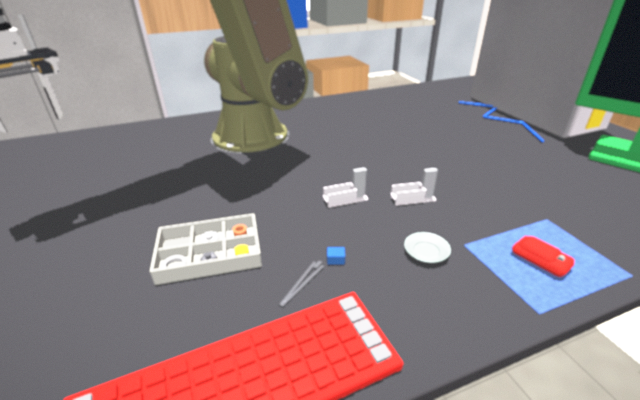

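The top view shows the left scoop at (180,197) with dark rollers, the right one at (265,232) empty, and the empty cell with its grey liner at (478,220). Next I'll measure these.

```bash
cat > h.py <<'E'
import numpy as np,cv2
from scipy.spatial.transform import Rotation as R
def rays(c,uv):
    uv=np.atleast_2d(uv).astype(float)
    d=np.c_[(uv[:,0]-c['cx'])/c['fx'],(uv[:,1]-c['cy'])/c['fy'],np.ones(len(uv))]
    return d@R.from_euler('xyz',c['attitude']).as_matrix().T
def plane(c,uv,z):
    d=rays(c,uv); o=np.array(c['origin']); return o+d*((z-o[2])/d[:,2])[:,None]
def cloud(c,dep):
    v,u=np.mgrid[:dep.shape[0],:dep.shape[1]]
    P=np.array(c['origin'])+rays(c,np.c_[u.ravel(),v.ravel()])*dep.reshape(-1,1)
    return P.reshape(*dep.shape,3)
E
python3 - <<'E'
from cell import get_calibration
from h import *
c=get_calibration('top'); a=np.load('top0.npz'); P=cloud(c,a['d']); p=a['p']
np.set_printoptions(precision=1,suppress=True)
for n,(u0,u1,v0,v1) in dict(left=(135,222,170,220),right=(222,305,210,255)).items():
    Q=P[v0:v1,u0:u1]; m=Q[...,2]>70; v,u=np.nonzero(m); 
    T=Q[m]; print(n,'handle',len(T),np.median(T,0),T.min(0),T.max(0))
    m=(Q[...,2]>8)&(Q[...,2]<60); v,u=np.nonzero(m)
    print(cv2.minAreaRect(Q[m][:,:2].astype(np.float32)), Q[m][:,2].max())
    w=(Q[...,2]>31)&(Q[...,2]<40); print('wallrim',cv2.minAreaRect(Q[w][:,:2].astype(np.float32)))
Q=P[150:250,380:510]; m=Q[...,2]>15; r=cv2.minAreaRect(Q[m][:,:2].astype(np.float32)); print('tray',r,cv2.boxPoints(r),np.percentile(Q[m][:,2],[50,99]))
print('bench',P[300,100],P[130,270],'liner',plane(c,[478,220],5))
t=p[145:255,130:310,::-1]; t2=p[145:255,380:510,::-1]
cv2.imwrite('pics/c1.png',cv2.resize(np.hstack([t,t2]),None,fx=2.5,fy=2.5,interpolation=cv2.INTER_CUBIC))
E
```

```text
left handle 150 [543.4 316.5  79.3] [380.4  17.7  70.3] [553.2 334.7 833.9]
((537.777099609375, 283.476806640625), (100.50939178466797, 36.426326751708984), 78.1096420288086) 59.129534662953574
wallrim ((538.0065307617188, 284.23663330078125), (97.47229766845703, 36.337406158447266), 78.01907348632812)
right handle 153 [478.3 164.2  79.1] [380.4  17.7  70. ] [485.8 182.3 833.9]
((477.15618896484375, 129.57107543945312), (100.14583587646484, 36.242042541503906), 86.27997589111328) 58.958540498195134
wallrim ((477.3327941894531, 130.14402770996094), (96.69482421875, 36.117549896240234), 86.08432006835938)
tray ((527.5863647460938, -134.68638610839844), (199.11148071289062, 374.0144958496094), 15.97416877746582) [[ 380.4   17.7]
 [ 483.3 -341.9]
 [ 674.8 -287.1]
 [ 571.8   72.5]] [ 27.2 833.9]
bench [345.2 427.3  -1.1] [680.  130.2   0.6] liner [[ 511.8 -268.5    5. ]]
```

View pics/c1.png

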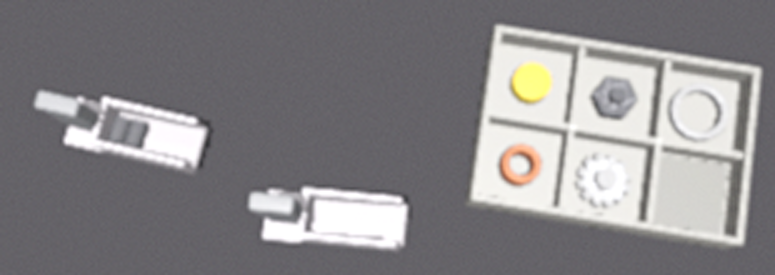

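The crop confirms that the left scoop holds the two rollers, and the empty cell is the tray's bottom-right one. Next I'll get the tray geometry and the approach shift.

```bash
python3 - <<'E'
from cell import get_calibration
from h import *
c=get_calibration('top'); a=np.load('top0.npz'); P=cloud(c,a['d'])
np.set_printoptions(precision=1,suppress=True)
P[a['d']==0]=0
Q=P[145:255,375:515]; m=(Q[...,2]>22)&(Q[...,2]<45); r=cv2.minAreaRect(Q[m][:,:2].astype(np.float32)); print(r); print(cv2.boxPoints(r))
# liner by depth: low pixels inside tray box near (478,220)
hsv=cv2.cvtColor(a['p'],cv2.COLOR_RGB2HSV)
m=np.zeros(a['d'].shape,np.uint8); v=a['p'][220,478].astype(int); m[205:242,460:500]=(np.abs(a['p'][205:242,460:500].astype(int)-v).max(-1)<14)
k=cv2.findContours(m,0,1)[0]; k=max(k,key=cv2.contourArea); q=plane(c,k[:,0],5)[:,:2].astype(np.float32); print('liner',cv2.minAreaRect(q))
Q=P[170:220,135:222]; m=(Q[...,2]>70)&(Q[...,2]<90); T=Q[m]; print('handle',cv2.minAreaRect(T[:,:2].astype(np.float32)),np.median(T[:,2]))
E
```

```text
((547.3175048828125, -202.42156982421875), (196.98716735839844, 133.05987548828125), 81.99821472167969)
[[ 467.7 -290.7]
 [ 599.5 -309.2]
 [ 626.9 -114.1]
 [ 495.1  -95.6]]
liner ((506.33721923828125, -264.5885314941406), (51.50542449951172, 60.28227615356445), 82.15379333496094)
handle ((544.9114990234375, 319.4110107421875), (31.091842651367188, 11.973286628723145), 77.70226287841797) 79.18706090922439
```

Call:
jog_arm --plan '[0.035,0.091,-0.005,0,0,6,0.07,0.182,-0.01,0,0,12,0.105,0.273,-0.015,0,0,18,0.14,0.364,-0.02,0,0,24,0.175,0.455,-0.025,0,0,30,0.21,0.546,-0.03,0,0,36,0.245,0.637,-0.035,0,0,42,0.28,0.728,-0.04,0,0,48,0.314,0.818,-0.045,0,0,53.2,0.314,0.818,-0.045,0,0,53.2,0.314,0.818,-0.045,0,0,53.2,0.314,0.818,-0.045,0,0,53.2,0.314,0.818,-0.045,0,0,53.2,0.314,0.818,-0.045,0,0,53.2,0.314,0.818,-0.045,0,0,53.2,0.314,0.818,-0.045,0,0,53.2,0.314,0.818,-0.045,0,0,53.2,0.314,0.818,-0.045,0,0,53.2,0.314,0.818,-0.045,0,0,53.2,0.314,0.818,-0.045,0,0,53.2]' --claw 0.06

```text
clock: 2.1
eef_pos: [544.3, 318.7, 159.6]
eef_rot: [-3.141, 0.001, 1.362]
wrist_force: [-0.4, -0.4, 1.3]
finger_gap: 60.0
finger_force: 0.0
```

```bash
python3 - <<'E'
from cell import manip,camera,get_calibration
from h import *
np.set_printoptions(precision=2,suppress=True)
s=manip.read_state(); print(s['clock'],s['eef_pos'],s['eef_rot'],s['finger_gap'],s['joints'])
c=get_calibration('wrist'); p,d=camera('wrist'); cv2.imwrite('pics/w1.png',p[:,:,::-1])
P=cloud(c,d); P[d==0]=0
m=(P[...,2]>72)&(P[...,2]<88)&(np.hypot(P[...,0]-545,P[...,1]-318)<35); T=P[m]
print('handle',m.sum(),cv2.minAreaRect(T[:,:2].astype(np.float32)),np.median(T[:,2]))
E
```

```text
2.1 [544.31 318.69 159.61] [-3.14  0.    1.36] 59.95867724461372 [ 0.47  0.52  1.32 -0.    1.3   0.68]
handle 506 ((545.1558837890625, 319.2783508300781), (29.776952743530273, 10.826035499572754), 77.90271759033203) 79.7326660861921
```

View pics/w1.png

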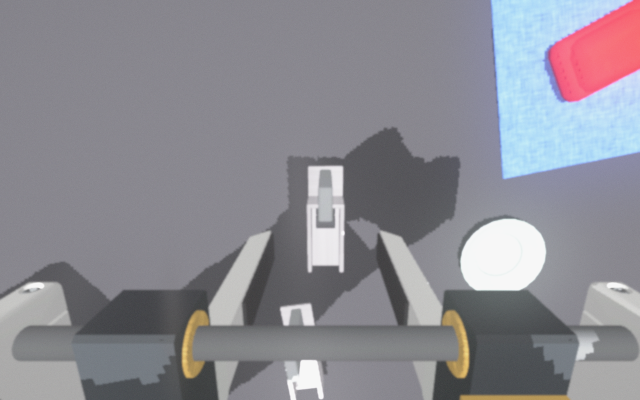

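The wrist view shows the scoop at (325,220) with its handle at (325,195), centred between the fingers. Going down and gripping.

Call:
jog_arm --plan '[0,0,-0.03,0,0,0,0.0005,0.0003,-0.06,0,0,0,0.0005,0.0003,-0.09,0,0,0,0.0005,0.0003,-0.107,0,0,0,0.0005,0.0003,-0.117,0,0,0,0.0005,0.0003,-0.117,0,0,0,0.0005,0.0003,-0.117,0,0,0]'

```text
clock: 2.85
eef_pos: [545.7, 318.8, 44.6]
eef_rot: [3.141, -0.001, 1.361]
wrist_force: [0.4, -0.1, -0.5]
finger_gap: 59.8
finger_force: 0.0
```

Call:
jog_arm --plan '[0,0,0,0,0,0,0,0,0,0,0,0,0,0,0,0,0,0,0,0,0,0,0,0,0,0,0,0,0,0,0,0,0,0,0,0,0,0,0,0,0,0,0,0,0,0,0,0,0,0,0,0,0,0,0,0,0,0,0,0]' --claw 0.0 --force 45

```text
clock: 3.85
eef_pos: [545.1, 319.0, 43.3]
eef_rot: [-3.141, 0.0, 1.361]
wrist_force: [-0.1, 0.5, -0.6]
finger_gap: 12.0
finger_force: 45.0
```

```bash
python3 -c "
from cell import manip
s=manip.read_state();print(s)"
```

```text
{'clock': 3.85, 'joints': array([4.71485795e-01, 6.44281828e-01, 1.41568747e+00, 5.60286263e-05,
       1.08184531e+00, 6.80903247e-01]), 'qd': array([-1.77063107e-03, -1.56432001e-04,  2.25656354e-04,  8.62021894e-05,
        8.38303471e-04,  1.95656225e-03]), 'effort': array([-1.53401513e-01, -6.84102917e+01, -3.17967868e+01, -1.52957282e-02,
       -2.18361273e-02, -2.65857772e-03]), 'eef_pos': array([545.10016672, 319.00928812,  43.34440946]), 'eef_rot': array([-3.14138907e+00,  1.01286407e-04,  1.36135256e+00]), 'wrist_force': array([-0.11164418,  0.50702227, -0.63385173]), 'moment': array([-0.00702713, -0.02636855,  0.00597125]), 'finger_force': 44.99750733375549, 'finger_gap': 11.987860877910164}
```

Call:
jog_arm --plan '[0,0,0.001,0,0,0,0,0,0.004,0,0,0,0,0,0.01,0,0,0,0,0,0.018,0,0,0,0,0,0.028,0,0,0,0,0,0.038,0,0,0,0,0,0.047,0,0,0,0,0,0.054,0,0,0,0,0,0.058,0,0,0,0,0,0.06,0,0,0,0,0,0.06,0,0,0]'

```text
clock: 4.95
eef_pos: [545.2, 319.0, 103.5]
eef_rot: [-3.142, -0.0, 1.361]
wrist_force: [-0.1, -0.5, -0.7]
finger_gap: 11.8
finger_force: 45.0
```

```bash
python3 - <<'E'
from cell import manip,camera,get_calibration
import cv2,numpy as np
s=manip.read_state(); print(s['clock'],s['eef_pos'],s['eef_rot'],s['wrist_force'],s['moment'],s['joints'])
p,d=camera('scene'); q,_=camera('top')
a=cv2.resize(p[140:220,340:480,::-1],(560,320)); b=cv2.resize(q[160:240,110:250,::-1],(455,260)); b=cv2.resize(b,(560,270))
cv2.imwrite('pics/l1.png',np.vstack([a,b]))
E
```

```text
4.95 [545.15649753 319.01536466 103.4853213 ] [-3.14155839e+00 -2.30817453e-06  1.36133682e+00] [-0.1329877  -0.52647084 -0.65816368] [-0.00692428 -0.11602243  0.00789723] [4.71465006e-01 5.72933103e-01 1.37679416e+00 2.51480934e-05
 1.19189057e+00 6.80915212e-01]
```

View pics/l1.png

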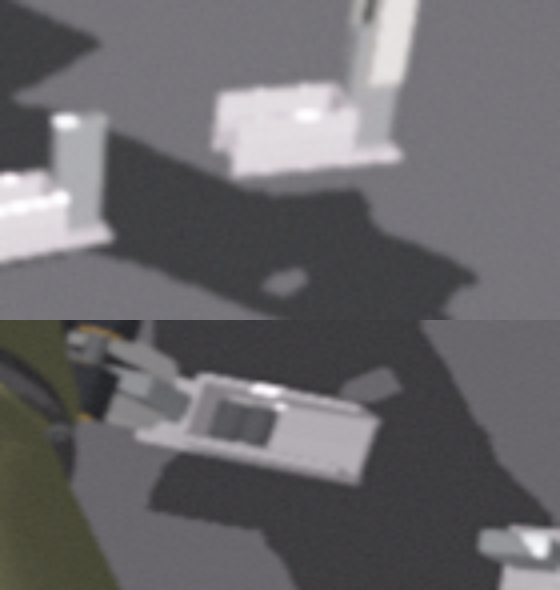

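The scoop is up and level, and the top crop shows both rollers at (245,422) against the rear wall. Carrying it to the tray.

Call:
jog_arm --plan '[0,-0.0025,0,0,0,0,-0.0005,-0.01,0,0,0,0.1,-0.001,-0.022,0,0,0,0.2,-0.002,-0.039,0,0,0,0.3,-0.003,-0.061,0,0,0,0.5,-0.005,-0.088,0,0,0,0.7,-0.006,-0.12,0,0,0,1,-0.008,-0.157,0,0,0,1.3,-0.0105,-0.198,0,0,0,1.6,-0.013,-0.245,0,0,0,2,-0.0155,-0.292,0,0,0,2.4,-0.018,-0.333,0,0,0,2.7,-0.0195,-0.37,0,0,0,3,-0.021,-0.402,0,0,0,3.3,-0.023,-0.429,0,0,0,3.5,-0.024,-0.451,0,0,0,3.7,-0.025,-0.468,0,0,0,3.8,-0.0255,-0.48,0,0,0,3.9,-0.026,-0.4875,0,0,0,4,-0.026,-0.49,0,0,0,4]'

```text
clock: 7.05
eef_pos: [518.8, -171.6, 103.5]
eef_rot: [-3.142, -0.0, 1.431]
wrist_force: [-0.0, -0.0, -0.9]
finger_gap: 11.8
finger_force: 45.0
```

Call:
jog_arm --plan '[0,0,0,0,0,0,0,0,0,0,0,0,0,0,0,0,0,0]'

```text
clock: 7.35
eef_pos: [519.2, -170.4, 103.4]
eef_rot: [-3.142, -0.0, 1.432]
wrist_force: [0.0, 0.7, -2.4]
finger_gap: 12.0
finger_force: 45.0
```

```bash
python3 - <<'E'
from cell import manip,camera,get_calibration
from h import *
np.set_printoptions(precision=2,suppress=True)
s=manip.read_state(); print(s['clock'],s['eef_pos'],s['eef_rot'],s['joints'])
q,d=camera('top'); p,_=camera('scene'); c=get_calibration('top'); P=cloud(c,d); P[d==0]=0
cv2.imwrite('pics/t2.png',np.hstack([cv2.resize(q[150:260,380:520,::-1],(420,330)),cv2.resize(p[180:290,140:280,::-1],(380,330))]))
m=np.zeros(d.shape,bool); m[150:260,420:520]=1; m&=(P[...,2]>62)&(P[...,2]<86)
Q=P[m]; u=np.array([.139,.99]); w=np.array([-.99,.139]); xy=Q[:,:2]-[506.5,-262]
print(m.sum(),'fwd min',np.percentile(xy@u,[1,50]),'lat',np.percentile(xy@w,[1,99]),cv2.minAreaRect(Q[:,:2].astype(np.float32)))
E
```

```text
7.35 [ 519.24 -170.44  103.45] [-3.14 -0.    1.43] [-0.38  0.4   1.64  0.    1.1  -0.25]
81 fwd min [101.31 108.46] lat [-17.4   16.69] ((521.9882202148438, -154.98780822753906), (9.708488464355469, 35.180355072021484), 73.85366821289062)
```

View pics/t2.png

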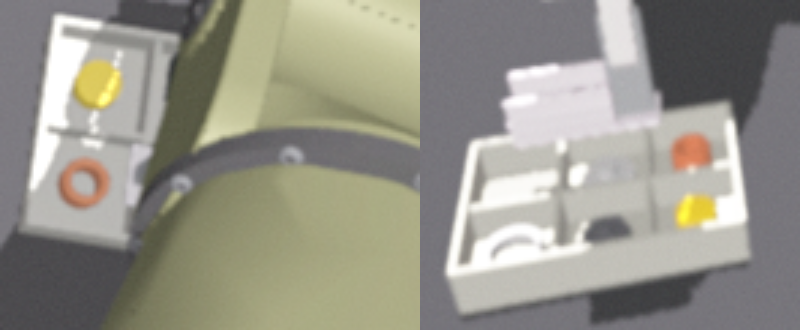

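The scene crop shows the spout hovering over the empty cell (upper left of the tray), and the lateral offset is about zero. Lowering and tipping to 8°, then tipping slowly about the lip.

Call:
jog_arm --plan '[0,0,-0.002,0,0,0,0,-0.0005,-0.006,0,0,0,0,-0.001,-0.012,0,0,0,-0.0003,-0.0015,-0.018,0,0,0,-0.0003,-0.002,-0.022,0,0,0,-0.0003,-0.002,-0.0242,0,0,0,-0.0004,-0.0031,-0.0228,1.98,-0.28,0,-0.0006,-0.0042,-0.0213,3.96,-0.56,0,-0.0008,-0.0053,-0.0198,5.94,-0.83,0,-0.0009,-0.0065,-0.0183,7.92,-1.11,0,-0.0009,-0.0065,-0.0183,7.92,-1.11,0,-0.0009,-0.0065,-0.0183,7.92,-1.11,0]'

```text
clock: 8.65
eef_pos: [518.2, -177.6, 85.0]
eef_rot: [-3.141, -0.139, 1.431]
wrist_force: [-0.3, -0.3, -1.5]
finger_gap: 11.6
finger_force: 45.0
```

```bash
python3 - <<'E'
from cell import manip,camera
import cv2,numpy as np
s=manip.read_state(); print(s['clock'],s['eef_pos'],s['eef_rot'],s['wrist_force'],s['joints'].round(2))
p,_=camera('scene'); cv2.imwrite('pics/t3.png',cv2.resize(p[170:290,140:280,::-1],(700,600),interpolation=cv2.INTER_CUBIC))
E
```

```text
8.65 [ 518.21688221 -177.6253636    85.02370358] [-3.14142829 -0.13857301  1.43071989] [-0.32045984 -0.2507025  -1.49106549] [-0.46  0.44  1.63  0.15  1.12 -0.39]
```

View pics/t3.png

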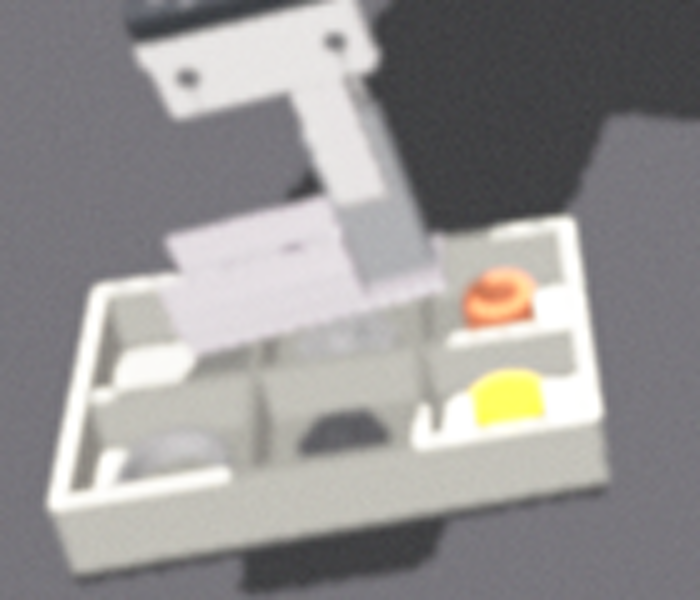

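The spout is over the empty cell at about (185,330) and clear of the divider. Tipping on to 35°.

Call:
jog_arm --plan '[-0.0002,-0.0015,0.0015,1.98,-0.28,0,-0.0004,-0.003,0.0031,3.96,-0.56,0,-0.0005,-0.0038,0.004,4.95,-0.7,0,-0.0007,-0.0047,0.0049,5.94,-0.83,0,-0.0008,-0.0054,0.0057,6.93,-0.97,0,-0.0009,-0.0063,0.0067,7.92,-1.11,0,-0.001,-0.0072,0.0076,8.91,-1.25,0,-0.0011,-0.0081,0.0085,9.9,-1.39,0,-0.0013,-0.009,0.0094,10.9,-1.53,0,-0.0014,-0.0099,0.0103,11.9,-1.67,0,-0.0015,-0.0109,0.0112,12.9,-1.81,0,-0.0017,-0.0119,0.012,13.9,-1.95,0,-0.0018,-0.0129,0.0128,14.9,-2.1,0,-0.0021,-0.015,0.0144,16.8,-2.4,0,-0.0024,-0.0171,0.0159,18.8,-2.6,0,-0.0029,-0.0205,0.018,21.8,-3.1,0,-0.0033,-0.0235,0.02,24.3,-3.4,0,-0.0037,-0.0265,0.0221,26.7,-3.75,0,-0.0037,-0.0265,0.0221,26.7,-3.75,0,-0.0037,-0.0265,0.0221,26.7,-3.75,0]'

```text
clock: 10.7
eef_pos: [514.5, -204.3, 107.0]
eef_rot: [-3.141, -0.61, 1.43]
wrist_force: [-0.9, -0.3, -1.7]
finger_gap: 11.9
finger_force: 45.0
```

Call:
jog_arm --plan '[0,0,0,0,0,0,0,0,0,0,0,0,0,0,0,0,0,0,0,0,0,0,0,0,0,0,0,0,0,0]'

```text
clock: 11.2
eef_pos: [514.6, -203.9, 107.3]
eef_rot: [-3.142, -0.61, 1.431]
wrist_force: [-0.3, 0.7, -0.9]
finger_gap: 11.8
finger_force: 45.0
```

```bash
python3 - <<'E'
from cell import manip,camera
import cv2,numpy as np
s=manip.read_state(); print(s['clock'],s['eef_pos'],s['eef_rot'],s['wrist_force'],s['joints'].round(2))
p,_=camera('scene'); cv2.imwrite('pics/t4.png',cv2.resize(p[170:290,140:280,::-1],(700,600),interpolation=cv2.INTER_CUBIC))
E
```

```text
11.2 [ 514.60336862 -203.85973403  107.30948767] [-3.1415369  -0.61010099  1.43134018] [-0.3359003   0.73939596 -0.86692903] [-0.69  0.58  1.48  0.52  1.45 -0.71]
```

View pics/t4.png

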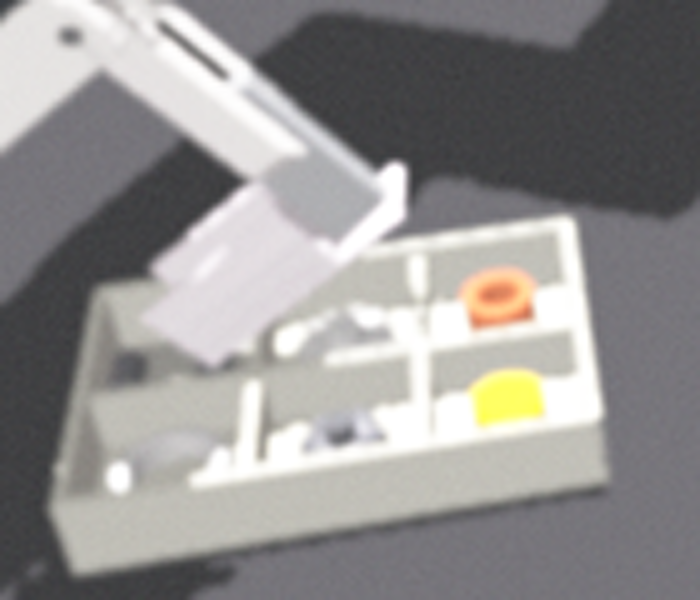

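A roller shows at (130,365) and a dark spot at (235,355) below the lip. I'll raise the scoop clear while still tipped, level it, then check.

Call:
jog_arm --plan '[0,0,0.005,0,0,0,0,0,0.02,0,0,0,0,0,0.04,0,0,0,0,0,0.06,0,0,0,0,0,0.07,0,0,0,0,0.005,0.07,-5.94,0.83,0,0,0.02,0.07,-11.9,1.67,0,0,0.05,0.07,-17.8,2.5,0,0,0.09,0.07,-23.8,3.3,0,0,0.13,0.07,-29.7,4.2,0,0.005,0.17,0.07,-34.65,4.87,0,0.01,0.21,0.07,-34.65,4.87,0,0.015,0.25,0.07,-34.65,4.87,0,0.02,0.29,0.07,-34.65,4.87,0,0.02,0.32,0.07,-34.65,4.87,0,0.02,0.34,0.07,-34.65,4.87,0,0.02,0.35,0.07,-34.65,4.87,0,0.02,0.35,0.07,-34.65,4.87,0,0.02,0.35,0.07,-34.65,4.87,0]'

```text
clock: 13.15
eef_pos: [534.6, 145.3, 177.3]
eef_rot: [-3.141, 0.001, 1.431]
wrist_force: [-0.7, 0.2, -1.5]
finger_gap: 11.9
finger_force: 45.0
```

```bash
python3 - <<'E'
from cell import manip,camera
import cv2,numpy as np
s=manip.read_state(); print(s['clock'],s['eef_pos'],s['eef_rot'],s['joints'].round(2))
p,_=camera('scene'); q,_=camera('top'); cv2.imwrite('pics/t5.png',np.vstack([cv2.resize(p[130:290,130:450,::-1],(600,300)),cv2.resize(q[130:270,240:520,::-1],(600,300))]))
E
```

```text
13.15 [534.59920819 145.27390103 177.33043519] [-3.14147691e+00  7.02300800e-04  1.43064513e+00] [ 0.2   0.33  1.54 -0.    1.26  0.34]
```

View pics/t5.png

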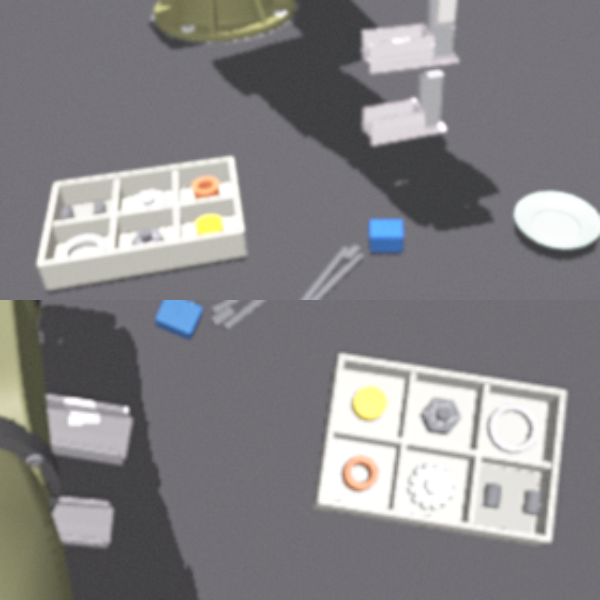

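Both rollers are in the empty cell, at (492,495) and (533,502), and the scoop is empty. Setting it back at its original spot.

Call:
jog_arm --plan '[0.001,0.01,0,0,0,0,0.003,0.035,0,0,0,0,0.005,0.07,0,0,0,0,0.007,0.11,-0.01,0,0,0,0.009,0.145,-0.03,0,0,0,0.01,0.165,-0.06,0,0,0,0.01,0.174,-0.09,0,0,0,0.01,0.174,-0.11,0,0,0,0.01,0.174,-0.122,0,0,0,0.01,0.174,-0.127,0,0,0,0.01,0.174,-0.13,0,0,0,0.01,0.174,-0.1315,0,0,0,0.01,0.174,-0.1325,0,0,0,0.01,0.174,-0.1333,0,0,0,0.01,0.174,-0.1338,0,0,0,0.01,0.174,-0.1338,0,0,0,0.01,0.174,-0.1338,0,0,0]'

```text
clock: 14.95
eef_pos: [544.6, 320.0, 43.6]
eef_rot: [3.142, 0.0, 1.431]
wrist_force: [-0.1, 0.9, -1.0]
finger_gap: 11.7
finger_force: 45.0
```

```bash
python3 -c "
from cell import manip
s=manip.read_state();print(s['clock'],s['eef_pos'],s['wrist_force'],s['moment'])"
```

```text
14.95 [544.60578504 320.03391593  43.57615585] [-0.09378663  0.86386935 -0.97523095] [-0.00744455 -0.12266301 -0.02676359]
```

Call:
jog_arm --plan '[0,0,-0.0003,0,0,0,0,0,-0.0006,0,0,0,0,0,-0.0006,0,0,0,0,0,-0.0006,0,0,0]'

```text
clock: 15.35
eef_pos: [544.6, 320.1, 43.3]
eef_rot: [3.141, 0.0, 1.431]
wrist_force: [-2.5, -1.3, 5.0]
finger_gap: 11.7
finger_force: 45.0
```

```bash
python3 -c "
from cell import manip
s=manip.read_state();print(s['clock'],s['eef_pos'],s['wrist_force'],s['moment'])"
```

```text
15.35 [544.62102348 320.07755843  43.30887684] [-2.54279771 -1.34443323  4.97007966] [-0.33228792  0.46470237 -0.00392636]
```

In contact, with about 5 N upward. Opening, then withdrawing upward.

Call:
jog_arm --plan '[0,0,0,0,0,0,0,0,0,0,0,0,0,0,0,0,0,0,0,0,0,0,0,0,0,0,0,0,0,0,0,0,0,0,0,0,0,0,0,0,0,0,0,0,0,0,0,0]' --claw 0.06

```text
clock: 16.15
eef_pos: [544.6, 320.0, 42.8]
eef_rot: [-3.141, 0.001, 1.431]
wrist_force: [0.2, 0.2, 0.3]
finger_gap: 59.8
finger_force: 0.0
```

Call:
jog_arm --plan '[0,0,0.01,0,0,0,0,0,0.03,0,0,0,0,0,0.06,0,0,0,0,0,0.09,0,0,0,0,0,0.12,0,0,0,-0.02,-0.03,0.15,0,0,0,-0.05,-0.07,0.17,0,0,0,-0.08,-0.11,0.19,0,0,0,-0.11,-0.15,0.2,0,0,0,-0.12,-0.18,0.2,0,0,0,-0.12,-0.18,0.2,0,0,0,-0.12,-0.18,0.2,0,0,0]'

```text
clock: 17.35
eef_pos: [424.7, 139.8, 243.9]
eef_rot: [3.14, -0.0, 1.43]
wrist_force: [-0.2, 0.7, 0.4]
finger_gap: 59.8
finger_force: 0.0
```

```bash
python3 - <<'E'
from cell import manip,camera
import cv2,numpy as np
s=manip.read_state(); print(s['clock'],s['eef_pos'],s['finger_gap'],s['wrist_force'])
p,_=camera('scene'); q,_=camera('top'); cv2.imwrite('pics/t6.png',np.vstack([cv2.resize(p[130:290,130:450,::-1],(600,300)),cv2.resize(q[130:270,110:530,::-1],(780,260))[:,:600]]))
E
```

```text
17.35 [424.70300628 139.77527997 243.89958652] 59.80092434481535 [-0.24591739  0.65790658  0.36494127]
```

View pics/t6.png

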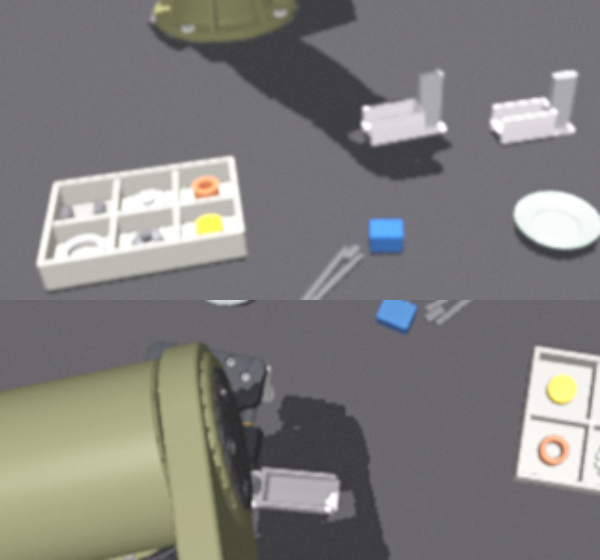

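The scene crop shows the scoop upright on the bench at (532,118), the other scoop undisturbed, and both rollers in the cell near (65,212) and (98,208).

```bash
python3 -c "
from cell import manip
print(manip.sign_off())"
```

```text
the job is handed in; nothing more can be done
None
```

Both rollers are in the tray's empty cell, the scoop is back upright on the bench and released, and I handed the job in at about 17 s; the sign-off gave no verdict.

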